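Crack loose the left-hand disc nut on a specimen polisher

TASK

The worn disc held by the straight bar-shaped nut on the twin-disc polisher is to be changed: its nut has a left-hand thread, so loosen it by turning it clockwise as seen from above. Grip the bar, turn it only slightly at first (10 to 25 degrees) and pause there for a second to feel that it gives that way, then carry on to about a quarter turn in all and let go. Leave the three-lobed star nut on the other disc as it is.

Things in the scene. Friction and masses are not known exactly. Their poses are not given: they have to be found in the camera images.
- bar_nut_grip (a point): Grip point of the steel nut to loosen: bar 60 mm long (x), 14 thick (y), 30 tall (z up), a dark groove near each end, on a 22 mm round neck at the centre of one of the white polisher's two dark 160 mm discs (either one). The point is on the vertical turning axis, 12 mm below the bar's top, 43 mm above the disc. The frame turns with the nut; its height stays.
- bar_nut (a joint): Angle of the bar nut in rad: 0 at the start, fully tight; grows as it is turned clockwise seen from above (loosening), free up to 2.6; takes about 0.12 N m and stays where it is left. Anticlockwise of 0 (tightening) it is blocked and does not give.
- star_nut_top (a point): The nut to leave alone: centre of the flat top of the steel three-lobed star nut, 60 mm across and 22 mm thick, on a 22 mm round neck on the axis of the other disc, 190 mm from the bar nut's axis. Its top is about 0.133 m above the bench.
- star_nut (a joint): Angle of the star nut in rad: 0 at the start, tight; ordinary thread, grows as it is turned anticlockwise seen from above. It cannot be tightened further. To be left at 0.

How it is judged:
By the outcome, as a careful person would: the job done as asked, in the order asked, and still so for the second after the job is handed in, with the robot touching nothing.
It also fails if it takes over 32 s, if anything falls off the work surface, if the arm or the gripper's body presses on something with over 40 N, if the wrist force passes 120 N, or if a joint passes its speed limit or range.

ROBOT

A 6-joint arm with a two-finger parallel gripper is mounted at the origin on the work surface. World frame = base frame: x ahead of the robot, y to its left, z up, the work surface at z = 0. Lengths are in mm, angles in rad, forces in N, time in s.
With the tool pointing down it reaches from about 150 to 775 mm from the base axis. Payload 6.1 kg.
Tool frame: the origin (TCP) lies midway between the tips of the shut fingers; the grasp point (between the pads) lies 19 mm behind it (arm.grip_depth is the distance from the TCP to the grasp point, in mm); z points along the fingers, y is the line along which they close (so a half turn about z gives the same grasp; the last joint's range is limited). The gripper opens to 85 mm and grips with 20 to 120 N. Pads are 22 mm wide; open, the fingers measure 114 mm over their backs; the gripper's body (76 mm by 85 mm) begins 54 mm behind the grasp point. The pads swing forward as they close: fully open they stand 13 mm farther back than shut.
Start: joints at [-1.328, 0.126, -0.04, 1.405, 0, 1.571], TCP at [126.216, -509.586, 231.295] pointing down, gripper open.
Joint ranges: [-2.72, 2.72], [-0.95, 1.95], [-1.27, 1.35], [-1.78, 2.02], [-1.46, 1.47], [-3.14, 3.14]. Speed limits (rad/s): [2.39, 2.39, 3.01, 3.14, 3.14, 3.14].

INTERFACE

Orientations are given as a unit quaternion [w, x, y, z].
In Python, from rig import arm gives the robot as it stands.
- The arm moves only by the tool servo_tool, never from a script. Its argument "moves" is a list of rows, each a list of 3 entries, a list of its own where there are three numbers: the opening, from 0 (shut) to 1 (fully open), then the shift along the world's x, y, z in units of 30 mm (1.0 is 30 mm), then the turn about the world's z in units of 8 degrees (1.0 is 8 degrees). In form: [[fingers, [x, y, z], turn], ...]. A call has 1 to 20 rows; each row shifts and turns the commanded pose from where the row before left it; what a row does not reach is not made up. A row lasts 1/8 s, in which the tool goes at most 62.5 mm and 10.7 degrees, less where a joint would pass 70% of its speed; a pose out of reach is approached as far as the arm can. A call is refused whole if a number of a shift passes 1 or a number of a turn 1, either way. A call with a gripper value outside its range is refused whole. The fingers move at their own pace and stop on an object; the grip force is fixed at half the most. Time passes only in rows, so rows that do not move let the fingers close. It gives the time, the measured TCP pose, the force, the opening and the grip force at its end, in the units of the state.
- arm.sense(): the state, without advancing time (a new reading comes with each control period).
- arm.capture(name): name is "side" or "top"; returns a dict with "image" (420x560x3 uint8, red, green, blue), "fx", "fy", "cx", "cy" (pixels), "rvec" (rotation vector, rad) and "tvec" (3), from world to camera coordinates, as OpenCV has them. Camera axes: x right, y down, z forward; pixel columns grow to the right and rows downward; lengths in mm; the calibration is good to about 2 mm. A picture is of the moment at which its call begins. There is no depth.
- arm.finish_job(): hands the job in; it is judged then, once.
The state is a dict: "t": time; "joint_positions": joint angles; "dq": joint speeds; "effort": joint torques, N m; "position": TCP position; "tcp_rot": TCP orientation; "force": force on the tool from outside, world axes, zero at the start; "moment": the same for the moment, N m; "width": finger opening in mm; "gripper_force": force on a finger pad.
Only numpy, scipy, OpenCV 4.12 (cv2) and the standard library are available. Lean on these libraries where they do the work, as an engineer would, in place of code of your own. Each camera call takes 0.05 s, during which the arm holds its last target. There are 200 camera calls.

## Working session

There is one attempt and no reset: what is moved stays moved. The work goes in short steps, Python scripts to look and compute and a tool call to move; the robot and the scene stay as the last step left them, time stands still between calls to the robot, and variables do not carry over. Pictures are saved under pics/ and viewed, at most 10 in all, crops included, and the job is handed in when it is done.

Besides the shell and the picture viewer there is one more tool, called in YAML: its name, and indented under it one key for each argument. servo_tool: Moves the arm, as the interface text tells. Its arguments: {"type":"object","properties":{"moves":{"type":"array","items":{"type":"array"}}},"required":["moves"]}

```bash
mkdir -p pics; python3 - <<'E'
from rig import arm
import cv2,pickle
d={}
for n in("top","side"):
    c=arm.capture(n);d[n]=c;cv2.imwrite(f"pics/{n}0.png",c["image"][:,:,::-1])
    print(n,c["fx"],c["cx"],c["cy"],c["rvec"],c["tvec"])
pickle.dump(d,open("cap0.pkl","wb"))
s=arm.sense();print(s,arm.grip_depth)
E
```

```text
top 391.5716100000734 271.01090921790257 208.1612530785442 [ 2.18252369 -2.11826029  0.1132636 ] [ 40.12964385 618.47567318 730.1021305 ]
side 504.7849910455745 274.4899951298723 207.307181405531 [ 0.58926389 -2.49401255  1.42159306] [519.72574895 258.88546857 619.57880154]
{'t': 0.1, 'joint_positions': array([-1.32800808e+00,  1.26396586e-01, -4.04202208e-02,  1.40539856e+00,
       -2.10199381e-05,  1.57075682e+00]), 'dq': array([ 0.00069413, -0.00027927,  0.00296956,  0.00194332, -0.00085802,
        0.00126001]), 'effort': array([-1.44861529e-03, -4.36904347e+01,  3.53606486e+01,  1.36468935e-02,
       -2.00092127e-04,  9.31714226e-06]), 'position': array([ 126.13145844, -509.28996666,  230.60571868]), 'tcp_rot': array([-7.03029724e-04,  9.92638135e-01,  1.21115773e-01, -9.63391503e-05]), 'force': array([ 0.14100411,  0.30538872, -0.17744183]), 'moment': array([0.00554894, 0.00158997, 0.00419016]), 'gripper_force': 0.0, 'width': 85.26065877709998} 18.700000000000003
```

View pics/top0.png

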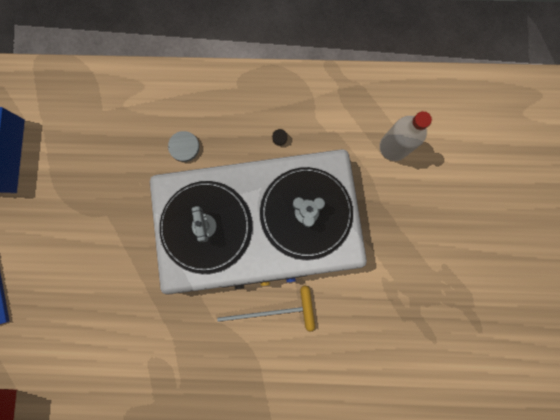

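View pics/side0.png

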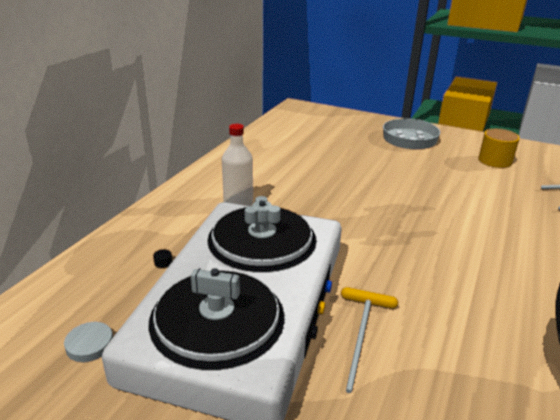

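The top view shows the bar nut at about (200,224) on the left disc and the star nut at about (309,211). In the side view the bar is at about (216,283) on the near disc. I'll enlarge both views of the bar.

```bash
python3 - <<'E'
import cv2,pickle,numpy as np
d=pickle.load(open("cap0.pkl","rb"))
a=d["top"]["image"][190:260,165:240,::-1];b=d["side"]["image"][255:335,175:255,::-1]
a=cv2.resize(a,(390,364),interpolation=cv2.INTER_CUBIC)  # 5.2x
b=cv2.resize(b,(400,400),interpolation=cv2.INTER_CUBIC)[:364] # 5x
cv2.imwrite("pics/crop0.png",np.hstack([a,b]))
E
```

```text
(no output)
```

View pics/crop0.png

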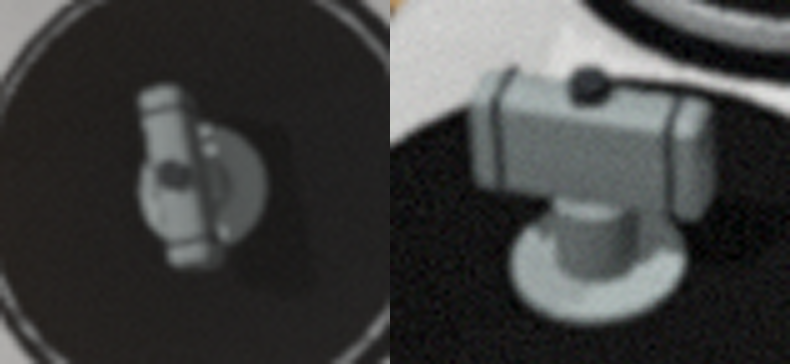

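The crop shows the bar's top screw dot at (176,175) in the top view and (200,85) in the side view. Top-view groove midpoints are about (167,106) and (187,240); side-view ones are about (118,78) and (284,97).

```bash
cat > h.py <<'E'
import numpy as np,cv2
def P(c): return cv2.Rodrigues(c["rvec"])[0],np.asarray(c["tvec"]).ravel()
def ray(c,uv):
    R,t=P(c); v=R.T@np.array([(uv[0]-c["cx"])/c["fx"],(uv[1]-c["cy"])/c["fy"],1.]); return -R.T@t,v/np.linalg.norm(v)
def tri(d,a,b):
    o1,v1=ray(d["top"],a);o2,v2=ray(d["side"],b)
    k=np.linalg.lstsq(np.c_[v1,-v2],o2-o1,rcond=None)[0]; p,q=o1+k[0]*v1,o2+k[1]*v2
    return (p+q)/2,np.linalg.norm(p-q)
def atz(c,uv,z):
    o,v=ray(c,uv);return o+v*(z-o[2])/v[2]
def proj(c,p): return cv2.projectPoints(np.array(p,float).reshape(-1,3),np.array(c["rvec"]),np.array(c["tvec"]),np.array([[c["fx"],0,c["cx"]],[0,c["fy"],c["cy"]],[0,0,1.]]),None)[0].reshape(-1,2)
E
python3 - <<'E'
import pickle,numpy as np
from h import *
np.set_printoptions(precision=1,suppress=True)
d=pickle.load(open("cap0.pkl","rb"))
T=lambda u,v:((u+.5)/5.2+164.5,(v+.5)/5.2+189.5)
S=lambda u,v:((u+.5)/5+174.5,(v+.5)/5+254.5)
print("dot",tri(d,T(176,175),S(200,85)))
g=[tri(d,T(167,106),S(118,78)),tri(d,T(187,240),S(284,97))]
print(g,(g[0][0]+g[1][0])/2,tri(d,T(176,173),S(201,87)))
e=g[1][0]-g[0][0];print(e,np.degrees(np.arctan2(e[1],e[0])))
for z in(140,145,150,155): print(z,atz(d["top"],T(177,173),z),atz(d["side"],S(201,87),z))
e=atz(d["top"],T(187,240),150)-atz(d["top"],T(167,106),150);print(e,np.degrees(np.arctan2(e[1],e[0])))
e=atz(d["side"],S(284,97),150)-atz(d["side"],S(118,78),150);print(e,np.degrees(np.arctan2(e[1],e[0])))
print("star",atz(d["top"],(309,210),133))
for c in ("top","side"): print(c,ray(d[c],(280,210))[0])
# disc centres: ring at left (205.5,227), right (306.5,213)
for z in(90,95,100): print(z,atz(d["top"],(205.5,227),z),atz(d["top"],(306.5,213),z))
E
```

```text
dot (array([575.3, 178.2, 145. ]), np.float64(1.1020143608640203))
[(array([597.4, 182.6, 142.4]), np.float64(0.24427564692901593)), (array([554.3, 173.4, 145.5]), np.float64(0.9599630187710023))] [575.9 178.  144. ] (array([575.6, 178.2, 144.3]), np.float64(0.20114289625830456))
[-43.   -9.2   3. ] -167.97682235017018
140 [575.9 178.7 140. ] [578.8 173.6 140. ]
145 [575.5 177.7 145. ] [575.2 178.9 145. ]
150 [575.1 176.6 150. ] [571.6 184.2 150. ]
155 [574.7 175.6 155. ] [568.1 189.6 155. ]
[-42.9  -8.7   0. ] -168.48712125751518
[-39.6 -12.    0. ] -163.10622597535232
star [604.1  -8.4 133. ]
top [523.8  44.4 800.5]
side [298.  590.8 532.1]
90 [572.6 175.9  90. ] [603.6  -7.3  90. ]
95 [572.3 175.   95. ] [603.1  -7.   95. ]
100 [571.9 174.  100. ] [602.5  -6.6 100. ]
```

servo_tool:
  moves:
    - [1,[0.65,1,0],0.5]
    - [1,[0.65,1,0],0.5]

```text
t: 0.35
position: [165.4, -448.8, 230.6]
tcp_rot: [-0.001, 0.982, 0.191, -0.0]
force: [0.5, -0.1, -0.0]
width: 85.2
gripper_force: 0.0
```

```bash
python3 - <<'E'
import pickle,numpy as np,cv2
from h import *
from rig import arm
s=arm.sense();print(s["t"],s["joint_positions"],s["position"],s["tcp_rot"])
d=pickle.load(open("cap0.pkl","rb"))
L=30;out=[]
for n,(x0,y0,w,h) in(("top",(165,190,75,70)),("side",(175,255,75,70))):
    c=d[n];im=cv2.resize(c["image"][y0:y0+h,x0:x0+w,::-1],None,fx=5,fy=5,interpolation=cv2.INTER_CUBIC)
    raw=im.copy()
    a=np.radians(12);R=np.array([[np.cos(a),-np.sin(a)],[np.sin(a),np.cos(a)]])
    q=np.array([[30,7],[30,-7],[-30,-7],[-30,7]])@R.T+[575.5,178]
    for z in(143.5,113.5):
        p=(proj(c,np.c_[q,np.full(4,z)])-[x0-.5,y0-.5])*5-.5
        cv2.polylines(im,[p.astype(int)],True,(0,255,0) if z>120 else (0,0,255),1)
    out.append(np.hstack([raw,im]) if 0 else im)
cv2.imwrite("pics/ov.png",np.hstack(out))
E
```

```text
0.35 [-1.21781064e+00  3.85685668e-02 -1.36566823e-01  1.39694634e+00
  8.29399097e-05  1.54004045e+00] [ 165.36725626 -448.78959526  230.63370759] [-6.41028136e-04  9.81649005e-01  1.90695613e-01 -6.21681346e-05]
```

View pics/ov.png

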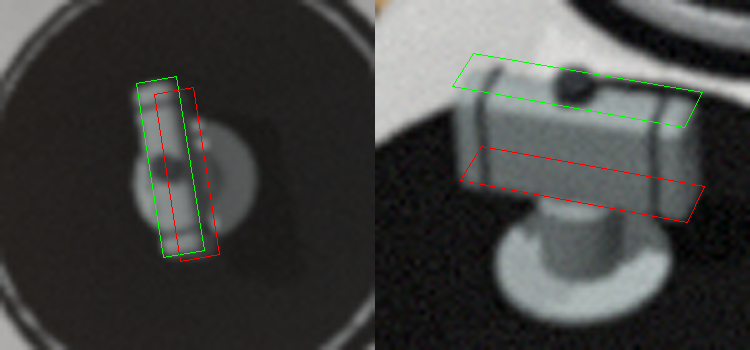

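The overlay fits: yaw is about 12°, the centre is about (575.5, 178) and the top is at z≈143. Joint 6 follows 180+q1−yaw, so I have to approach at yaw 192°, half a turn round.

servo_tool:
  moves:
    - [1,[0.65,1,0],1]
    - [1,[0.65,1,0],1]
    - [1,[0.65,1,0],1]
    - [1,[0.65,1,0],1]
    - [1,[0.65,1,0],1]
    - [1,[0.65,1,0],1]
    - [1,[0.65,1,0],1]
    - [1,[0.65,1,0],1]
    - [1,[0.65,1,0],1]
    - [1,[0.65,1,0],1]
    - [1,[0.65,1,0],1]
    - [1,[0.65,1,0],1]
    - [1,[0.65,1,0],1]
    - [1,[0.65,1,0],1]
    - [1,[0.65,1,0],1]
    - [1,[0.65,1,0],1]
    - [1,[0.65,1,0],1]
    - [1,[0.65,1,0],1]
    - [1,[0.65,1,0],1]
    - [1,[0.65,1,0],1]

```text
t: 2.85
position: [555.6, 151.4, 230.8]
tcp_rot: [-0.0, -0.019, 1.0, -0.0]
force: [1.5, -0.4, -0.2]
width: 85.5
gripper_force: 0.0
```

```bash
cat > st.py <<'E'
from rig import arm
import numpy as np
s=arm.sense();q=s["tcp_rot"]
print(s["t"],s["position"].round(1),"yaw",round(np.degrees(2*np.arctan2(q[2],q[1])),1),"q",s["joint_positions"].round(2),"F",s["force"].round(1),"M",s["moment"].round(2),s["width"],s["gripper_force"])
E
python3 st.py
```

```text
2.85 [555.6 151.4 230.8] yaw 182.2 q [ 0.27  0.22  0.08  1.43 -0.    0.23] F [ 1.5 -0.4 -0.2] M [-0.01 -0.02  0.07] 85.48086675493413 0.0
```

servo_tool:
  moves:
    - [1,[0.35,0.45,-0.5],0.6]
    - [0.7,[0.31,0.44,-0.5],0.6]
    - [0.6,[0,0,-0.5],0]
    - [0.6,[0,0,-0.4],0]
    - [0.6,[0,0,0],0]

```text
t: 3.48
position: [574.1, 176.3, 173.3]
tcp_rot: [-0.001, -0.1, 0.995, -0.0]
force: [-0.9, 0.5, 0.3]
width: 51.2
gripper_force: 0.0
```

```bash
python3 st.py; python3 - <<'E'
from rig import arm
import cv2,numpy as np
a=arm.capture("top")["image"][180:270,150:250,::-1];b=arm.capture("side")["image"][200:300,160:270,::-1]
cv2.imwrite("pics/pre.png",np.hstack([cv2.resize(a,(400,360)),cv2.resize(b,(396,360))]))
E
```

```text
3.475 [574.1 176.3 173.3] yaw 191.4 q [ 0.3   0.28  0.02  1.32 -0.    0.1 ] F [-0.9  0.5  0.3] M [ 0.02 -0.    0.03] 51.22755964147506 0.0
```

View pics/pre.png

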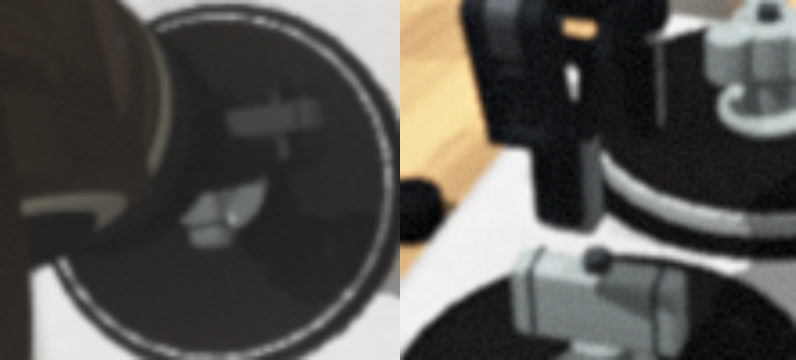

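The gripper is above the bar with its fingers clear of the star nut. The side view shows the bar lying between the two fingers' planes. Next I descend.

servo_tool:
  moves:
    - [0.6,[0.04,0.05,-0.5],0]
    - [0.6,[0,0,-0.5],0]
    - [0.6,[0,0,-0.5],0]
    - [0.6,[0,0,-0.38],0]
    - [0.6,[0,0,0],0]
    - [0.6,[0,0,0],0]

```text
t: 4.32
position: [576.4, 178.7, 118.2]
tcp_rot: [0.0, -0.1, 0.995, 0.0]
force: [-0.1, -0.5, -0.8]
width: 51.3
gripper_force: 0.0
```

```bash
python3 st.py; python3 - <<'E'
from rig import arm
import cv2,numpy as np
b=arm.capture("side")["image"][210:330,150:280,::-1]
cv2.imwrite("pics/down.png",cv2.resize(b,(650,600),interpolation=cv2.INTER_CUBIC))
E
```

```text
4.325 [576.4 178.7 118.2] yaw 191.5 q [ 0.3   0.29 -0.08  1.2  -0.    0.1 ] F [-0.1 -0.5 -0.8] M [ 0.04  0.01 -0.05] 51.2804776951402 0.0
```

View pics/down.png

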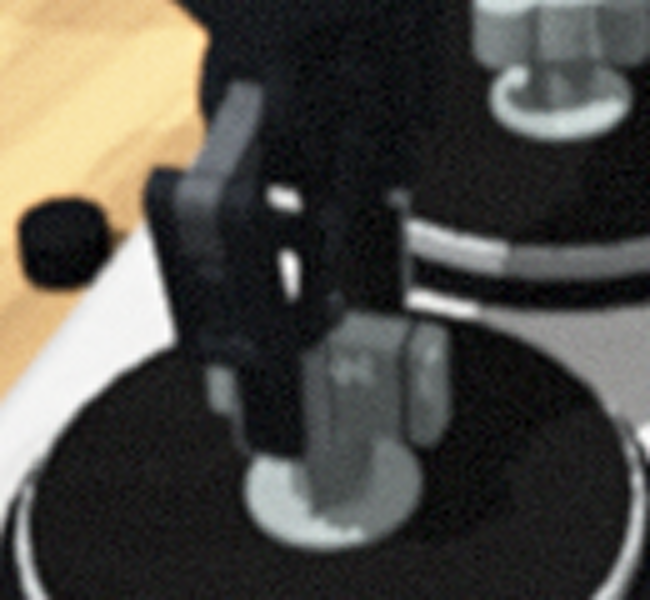

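The fingers straddle the bar without touching it. I'll close them.

servo_tool:
  moves:
    - [0.4,[0,0,0],0]
    - [0.3,[0,0,0],0]
    - [0.2,[0,0,0],0]
    - [0,[0,0,0],0]
    - [0,[0,0,0],0]
    - [0,[0,0,0],0]
    - [0,[0,0,0],0]

```text
t: 5.25
position: [576.1, 180.0, 118.4]
tcp_rot: [0.0, -0.101, 0.995, 0.001]
force: [-2.1, 4.3, 2.6]
width: 12.5
gripper_force: 59.3
```

```bash
python3 st.py
```

```text
5.25 [576.1 180.  118.4] yaw 191.6 q [ 0.3   0.29 -0.08  1.2   0.    0.1 ] F [-2.1  4.3  2.6] M [ 0.91  0.34 -0.02] 12.489197909830525 59.26868498325348
```

servo_tool:
  moves:
    - [0,[0,0.03,0],-0.5]
    - [0,[0,0,0],-0.5]
    - [0,[0,0,0],-0.5]
    - [0,[0,0,0],-0.6]
    - [0,[0,0,0],0]
    - [0,[0,0,0],0]
    - [0,[0,0,0],0]
    - [0,[0,0,0],0]

```text
t: 6.25
position: [576.1, 180.0, 118.4]
tcp_rot: [0.0, 0.045, 0.999, 0.001]
force: [-2.4, 3.3, 6.7]
width: 12.7
gripper_force: 59.6
```

```bash
python3 st.py
```

```text
6.25 [576.1 180.  118.4] yaw 174.8 q [ 0.3   0.29 -0.08  1.2   0.    0.39] F [-2.4  3.3  6.7] M [ 0.5   0.56 -0.07] 12.715535448422346 59.60211396217346
```

servo_tool:
  moves:
    - [0,[0,0,0],0]
    - [0,[0,0,0],0]
    - [0,[0,0,0],0]
    - [0,[0,0,0],0]
    - [0,[0,0,0],0]
    - [0,[0,0,0],0]
    - [0,[0,0,0],0]
    - [0,[0,0,0],0]

```text
t: 7.25
position: [576.1, 180.0, 118.4]
tcp_rot: [0.0, 0.045, 0.999, 0.001]
force: [-2.7, 2.5, 5.6]
width: 12.9
gripper_force: 59.6
```

servo_tool:
  moves:
    - [0,[0,0,0],-0.5]
    - [0,[0,0,0],-0.7]
    - [0,[0,0,0],-0.7]
    - [0,[0,0,0],-0.7]
    - [0,[0,0,0],-0.7]
    - [0,[0,0,0],-0.7]
    - [0,[0,0,0],-0.7]
    - [0,[0,0,0],-0.7]
    - [0,[0,0,0],-0.7]
    - [0,[0,0,0],-0.7]
    - [0,[0,0,0],-0.7]
    - [0,[0,0,0],-0.7]
    - [0,[0,0,0],-0.7]
    - [0,[0,0,0],-0.3]
    - [0,[0,0,0],0]
    - [0,[0,0,0],0]
    - [0,[0,0,0],0]

```text
t: 9.38
position: [575.9, 179.8, 118.4]
tcp_rot: [-0.0, 0.635, 0.773, 0.0]
force: [-3.5, 2.5, 6.1]
width: 12.9
gripper_force: 59.7
```

```bash
python3 st.py; python3 - <<'E'
from rig import arm
import cv2,numpy as np
b=arm.capture("side")["image"][210:330,150:280,::-1]
cv2.imwrite("pics/turned.png",cv2.resize(b,(650,600),interpolation=cv2.INTER_CUBIC))
E
```

```text
9.375 [575.9 179.8 118.4] yaw 101.2 q [ 0.3   0.29 -0.08  1.2   0.    1.68] F [-3.5  2.5  6.1] M [ 0.47  0.77 -0.14] 12.893978123573165 59.67914521694183
```

View pics/turned.png

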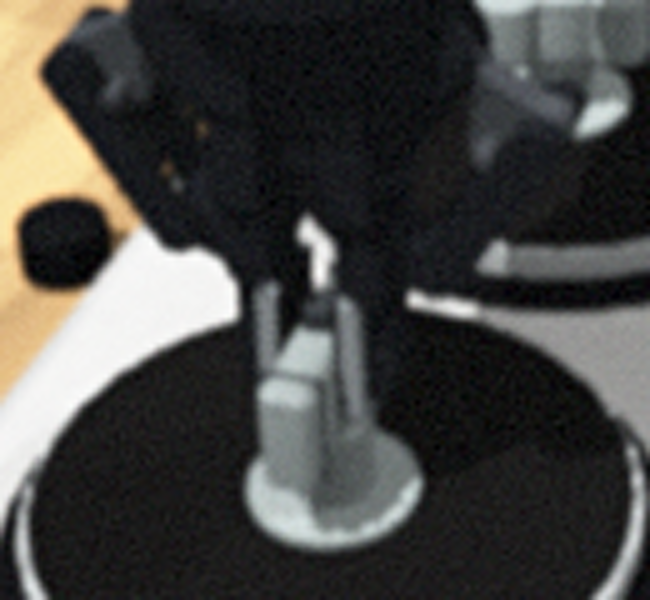

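The bar turned with the gripper through about 90° and its end now faces the side camera. I'll open only moderately and then lift.

servo_tool:
  moves:
    - [0.4,[0,0,0],0]
    - [0.5,[0,0,0],0]
    - [0.5,[0,0,0],0]
    - [0.5,[0,0,0],0]
    - [0.5,[0,0,0.3],0]
    - [0.5,[0,0,0.6],0]
    - [0.5,[0,0,0.8],0]
    - [0.5,[0,0,0.8],0]
    - [0.5,[0,0,0.8],0]
    - [0.5,[0,0,0.5],0]
    - [0.5,[-1,-0.3,0],0]
    - [0.5,[-1,-0.3,0],0]
    - [0.5,[-1,-0.3,0],0]
    - [0.5,[-1,-0.3,0],0]
    - [0.5,[-1,-0.3,0],0]
    - [0.5,[-0.5,0,0],0]
    - [0.5,[0,0,0],0]

```text
t: 11.55
position: [411.0, 134.7, 232.4]
tcp_rot: [0.0, 0.635, 0.772, 0.001]
force: [0.4, -0.1, 0.1]
width: 42.7
gripper_force: 0.0
```

```bash
python3 st.py; python3 - <<'E'
from rig import arm
import cv2,numpy as np
a=arm.capture("top")["image"][150:290,140:380,::-1];b=arm.capture("side")["image"][190:340,140:340,::-1]
cv2.imwrite("pics/end.png",np.hstack([cv2.resize(a,(420,245),interpolation=cv2.INTER_CUBIC),cv2.resize(b,(327,245),interpolation=cv2.INTER_CUBIC)]))
E
```

```text
11.55 [411.  134.7 232.4] yaw 101.1 q [ 0.32 -0.05 -0.22  1.4   0.    1.69] F [ 0.4 -0.1  0.1] M [0.04 0.04 0.01] 42.68601748784873 0.0
```

View pics/end.png

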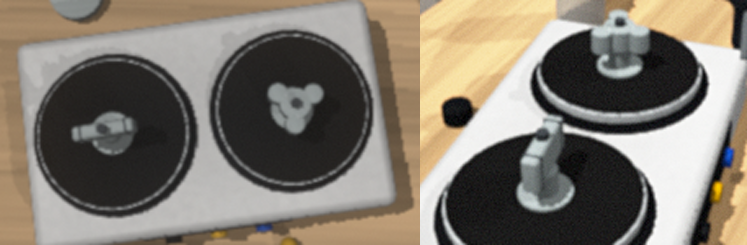

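The bar, at about (103,129) in the top view, is turned a quarter turn. The star nut at (295,105) looks unchanged, and the arm is clear of both.

```bash
python3 -c "
from rig import arm
print(arm.finish_job())"
```

```text
the job is handed in; nothing more can be done
None
```

I loosened the bar nut clockwise: about 17° first, a pause of over 1 s, then on to about 90° in all. I then let go and backed the arm clear with the star nut untouched; the job is handed in, but no verdict came back.

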